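Knock a stuck glass block up out of its mould

TASK

A cast glass block is stuck in the graphite mould. Take the C-shaped hand ejector, bring its rod in under the mould, feel gently for the knock-out hole in the underside without forcing the rod, and push the glass straight up until it stands about 10 mm proud of the mould's rim, still held in the mould and not thrown out. Then draw the ejector out from under the mould and stand it back upright on the bench, clear of the mould; leave everything else where it is and do not touch the glass with the gripper.

Things in the scene. Friction and masses are not known exactly. Their poses are not given: they have to be found in the camera images.
- mould (a point): Dark graphite mould, 84 x 84 mm in plan, on a fixed steel stand. This point: centre of the pocket's mouth, level with the rim, 104 mm above the bench. x from the open front to the rear column, y left seen from the front, z up. Pocket 52 x 52 mm, 26 mm deep; two sprung cheeks at +y and -y grip the glass, which slides up against about 5 to 20 N and stays where it is left.
- mould_under (a point): Centre of the mould's flat underside, 68 mm above the bench; axes as the mould. One vertical knock-out hole, 16 mm (x) by 13 mm (y), edges chamfered 1 mm, goes up through its 10 mm thick steel bottom plate to the glass (78 mm above the bench). It lies at the middle in x, but in y anywhere from 7 mm left to 7 mm right of the middle: it differs from mould to mould, is unseen, and is found by feel.
- stand: The fixed stand with the mould and bottom plate. Origin on the bench straight below the mould's centre; axes as the mould. Carrying column: 60 mm wide in y, 44 to 80 mm behind (+x) the centre; its foot plate: 12 mm high, 40 to 150 mm behind, 100 mm wide. Below the mould the front (-x) and both sides are open down to the bench.
- glass: Cast pale green glass block, 50 x 50 x 22 mm, 0.14 kg, stuck in the mould's pocket. Origin: the centre of its underside, z up.
- glass_top (a point): The centre of the glass block's top face: 4 mm below the mould's rim at the start, 10 mm above it when it stands proud as wanted.
- ejector: C-shaped steel hand ejector, about 0.4 kg, standing on the bench. Origin under the foot, straight below the rod; z up, x from the C's upright spine towards its open mouth. Foot: 8 mm thick plate, 50 mm wide (y), from 75 mm behind (-x) to 25 mm ahead of the rod. Spine: 12 x 24 mm, 63 to 75 mm behind the rod. Top arm: 24 mm wide, 150 to 162 mm up, back over the rod.
- ejector_grip (a point): The middle of the ejector's wooden handle, on the top arm straight above the rod, 184 mm above the foot's underside. Handle: upright block 44 mm (x) by 18 mm (y), 162 to 202 mm up; gripped from above across its 18 mm. Axes as for the ejector.
- rod_tip (a point): The tip of the ejector's upright knock-out rod: 10 mm diameter, standing 40 mm out of the foot, tip 48 mm above the foot's underside and 136 mm below the handle's middle. Axes as for the ejector.
- dish: White plastic dish, 130 x 100 x 35 mm, a bystander. Origin under its centre.
- holed_block: Graphite block with round holes, 110 x 45 x 22 mm, a bystander. Origin under its centre.
- paddle: Graphite paddle with a wooden handle, 195 mm long, lying, a bystander. Origin under its middle.
- press_block: Small brass block, 60 x 40 x 30 mm, a bystander. Origin under its centre.

How it is judged:
By the outcome, as a careful person would: the job done as asked, in the order asked, and still so for the second after the job is handed in, with the robot touching nothing.
It also fails if it takes over 72 s, if anything falls off the work surface, if the arm or the gripper's body presses on something with over 40 N, if the wrist force passes 120 N, or if a joint passes its speed limit or range.

ROBOT

A 7-joint arm with a two-finger parallel gripper is mounted at the origin on the work surface. World frame = base frame: x ahead of the robot, y to its left, z up, the work surface at z = 0. Lengths are in m, angles in rad, forces in N, time in s.
With the tool pointing down it reaches from about 0.35 to 0.9 m from the base axis. Payload 8.1 kg.
Tool frame: the origin (TCP) lies on the centre line of the jaws, within the pads' length; the fingertips stand 19 mm ahead of it and the grasp point (between the pads) is the TCP; z points along the fingers, y is the direction in which the jaws open and shut (so a half turn about z gives the same grasp; the last joint's range is limited). The gripper opens to 92 mm and grips with 3 to 60 N. Pads are 19 mm wide; open, the fingers measure 130 mm over their backs; the gripper's body (75 mm by 190 mm) begins 47 mm behind the grasp point.
Start: joints at [1, 0.434, 0.025, 1.573, -0.012, 1.134, -0.075], TCP at [0.282, -0.558, 0.246] pointing down, gripper open.
Joint ranges: [-2.62, 2.62], [-0.44, 2.09], [-1.27, 1.32], [0.08, 2.57], [-1.32, 4.46], [0.12, 2], [-2.74, 2.74]. Speed limits (rad/s): [2.22, 2.22, 3.01, 3.01, 3.14, 3.14, 3.14].

INTERFACE

Orientations are given as a rotation vector (axis times angle).
In Python, from cell import monitor, imaging, workorder, outline_of gives the robot as it stands.
- The arm moves only by the tool move_arm, never from a script. Its argument "series" is a list of rows, each a list of 6 numbers: the shift along the world's x, y, z in cm, then the turn, a rotation vector about the world's x, y, z in degrees. A call has 1 to 8 rows; each row shifts and turns the commanded pose from where the row before left it; what a row does not reach is not made up. A row lasts 1/10 s, in which the tool goes at most 50 mm and 8.59 degrees, less where a joint would pass 70% of its speed; a pose out of reach is approached as far as the arm can. A call with a gripper value outside its range is refused whole. "grip" is the opening, from 0 (shut) to 1 (fully open), set as the call begins (left out, the last holds). The fingers move at their own pace and stop on an object; "force" is the grip in N (left out, the last holds). Time passes only in rows, so rows that do not move let the fingers close. It gives the time, the measured TCP pose, the force and the opening at its end, in the units of the state.
- monitor.observe(): the state, without advancing time (a new reading comes with each control period).
- imaging.get_image(name): name is "side" or "top"; returns a dict with "color" (400x640x3 uint8, red, green, blue), "fx", "fy", "cx", "cy" (pixels), "rvec" (rotation vector, rad) and "tvec" (3), from world to camera coordinates, as OpenCV has them. Camera axes: x right, y down, z forward; pixel columns grow to the right and rows downward; lengths in m; the calibration is good to about 2 mm. A picture is of the moment at which its call begins. There is no depth.
- workorder.sign_off(): hands the job in, once; it reports no verdict.
Trained networks look in the newest picture that a camera, given by its name, has taken for a name from the list of things; names that differ only in an ending like _2 or _b are one class to them, and where a whole thing is asked for, a point or a joint stands for the part that bears it (a point fixed in the world has none). Each returns a list of dicts, best first, with "p" (0 to 1); they miss things now and then, are a little off and sometimes report something else, mostly with a low value. They report only what shows in the picture. A call takes as long as a camera call.
- outline_of(camera, thing): "mask" (400x640 bool, what is visible of it) and "rect" ([left, top, width, height] in pixels, round what is visible of it).
The state is a dict: "clock": time; "joints": joint angles; "dq": joint speeds; "joint_efforts": joint torques, N m; "position": TCP position; "ee_rot": TCP orientation; "force": force on the tool from outside, world axes, zero at the start; "ft_torque": the same for the moment, N m; "width": opening from 0.0 (shut) to 1.0 (fully open).
Only numpy, scipy, OpenCV 4.12 (cv2) and the standard library are available. Lean on these libraries where they do the work, as an engineer would, in place of code of your own. Each camera call takes 0.05 s, during which the arm holds its last target. There are 200 camera calls.

## Working session

There is one attempt and no reset: what is moved stays moved. The work goes in short steps, Python scripts to look and compute and a tool call to move; the robot and the scene stay as the last step left them, time stands still between calls to the robot, and variables do not carry over. Pictures are saved under pics/ and viewed, about 8 in all and at most 12, crops included, and the job is handed in when it is done.

Besides the shell and the picture viewer there is one more tool, called after ">>>" as name(argument=value, ...), one argument or row to a line, values as JSON. move_arm: Moves the arm, as the interface text tells. Its arguments: {"type":"object","properties":{"series":{"type":"array"},"grip":{"type":"number"},"force":{"type":"number"}},"required":["series"]}

```bash
mkdir -p pics; ls
cat > h.py <<'E'
import numpy as np, cv2
from cell import monitor, imaging, workorder, outline_of
def cam(n):
    im=imaging.get_image(n); R=cv2.Rodrigues(np.array(im["rvec"],float))[0]; t=np.array(im["tvec"],float).ravel()
    K=np.array([[im["fx"],0,im["cx"]],[0,im["fy"],im["cy"]],[0,0,1.]])
    return im["color"],K,R,t
def ray(c,u,v):
    _,K,R,t=c; d=R.T@np.linalg.inv(K)@np.array([u,v,1.]); return -R.T@t,d
def atz(c,u,v,z):
    o,d=ray(c,u,v); return o+d*(z-o[2])/d[2]
def proj(c,P):
    _,K,R,t=c; p=(np.atleast_2d(P)@R.T+t)@K.T; return p[:,:2]/p[:,2:]
def save(c,n,box=None,s=1):
    im=c[0][:,:,::-1]
    if box: a,b,w,h=box; im=im[b:b+h,a:a+w]
    cv2.imwrite("pics/"+n,cv2.resize(im,None,fx=s,fy=s,interpolation=cv2.INTER_CUBIC))
E
python3 - <<'E'
from h import *
for n in("top","side"):
    c=cam(n); save(c,n+"0.png"); print(n,"cam at",(-c[2].T@c[3]).round(3),c[1][0,0],c[2].round(2).tolist())
    for th in("mould","stand","glass","ejector","ejector_grip","dish","holed_block","paddle","press_block"):
        for o in outline_of(n,th)[:2]: 
            m=o["mask"]; ys,xs=np.nonzero(m); r=cv2.minAreaRect(np.c_[xs,ys].astype(np.float32))
            print(th,round(o["p"],2),o["rect"],np.round(r[0]),np.round(r[1]),round(r[2]),atz(c,*r[0],0.0).round(3))
print(monitor.observe())
E
```

```text
pics
top cam at [ 0.417 -0.019  1.49 ] 517.1038633982004 [[0.01, -1.0, -0.0], [-0.99, -0.01, -0.13], [0.13, 0.0, -0.99]]
mould 0.88 [357.3, 156.0, 44.2, 66.3] [376. 190.] [36. 64.] 9 [ 0.642 -0.198  0.   ]
stand 0.91 [353.6, 154.3, 45.1, 69.9] [375. 189.] [37. 66.] 9 [ 0.642 -0.198  0.   ]
stand 0.34 [436.4, 174.0, 18.0, 22.8] [444. 186.] [21. 16.] 66 [ 0.656 -0.398  0.   ]
glass 0.59 [363.2, 192.9, 20.0, 21.9] [373. 205.] [18. 18.] 14 [ 0.597 -0.192  0.   ]
ejector 0.85 [245.0, 203.5, 29.6, 39.0] [261. 220.] [43. 17.] 70 [0.549 0.133 0.   ]
ejector 0.66 [138.4, 181.9, 18.0, 40.9] [148. 202.] [37. 18.] 90 [0.595 0.462 0.   ]
ejector_grip 0.86 [244.8, 201.2, 30.8, 41.8] [261. 220.] [44. 17.] 70 [0.549 0.133 0.   ]
dish 0.74 [245.0, 199.4, 30.0, 44.2] [261. 220.] [44. 18.] 70 [0.549 0.133 0.   ]
dish 0.66 [249.7, 137.9, 38.7, 43.0] [269. 158.] [36. 46.] 4 [0.731 0.115 0.   ]
holed_block 0.78 [138.6, 182.7, 19.9, 41.6] [148. 202.] [18. 39.] 2 [0.597 0.461 0.   ]
holed_block 0.4 [246.4, 203.2, 27.4, 40.5] [261. 220.] [43. 17.] 72 [0.549 0.133 0.   ]
paddle 0.96 [434.1, 209.3, 23.2, 70.4]
[... 1292 characters left out ...]
]
{'clock': 1.0, 'joints': array([ 1.00040281,  0.43448981,  0.02500411,  1.57318548, -0.01161614,
        1.13398587, -0.07509934]), 'dq': array([-1.42863150e-03, -6.65129378e-04, -8.61185872e-04,  1.06488691e-03,
        6.89542256e-05, -3.93440244e-04, -1.05560874e-03]), 'joint_efforts': array([ 8.39003023e-04, -6.67679214e+01,  9.84191336e-01, -3.14809656e+01,
       -6.07518875e-02,  3.25103884e-02, -4.71411761e-05]), 'position': array([ 0.28181475, -0.55788609,  0.24575384]), 'ee_rot': array([3.05601280e+00, 7.27965253e-01, 3.85245982e-05]), 'force': array([-0.58048161,  0.06418714,  0.15680742]), 'ft_torque': array([-0.01935916, -0.00893618,  0.00280436]), 'width': 0.9987821046628363}
```

Run:
```python
import cv2,numpy as np
a=cv2.imread("pics/top0.png")[130:290,230:470]; b=cv2.imread("pics/side0.png")[140:280,240:400]
a=cv2.resize(a,(800,533),interpolation=cv2.INTER_CUBIC); cv2.imwrite("pics/a.png",a)
cv2.imwrite("pics/b.png",cv2.resize(b,None,fx=4.2,fy=4.2,interpolation=cv2.INTER_CUBIC))
```

```text
(no output)
```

View pics/a.png

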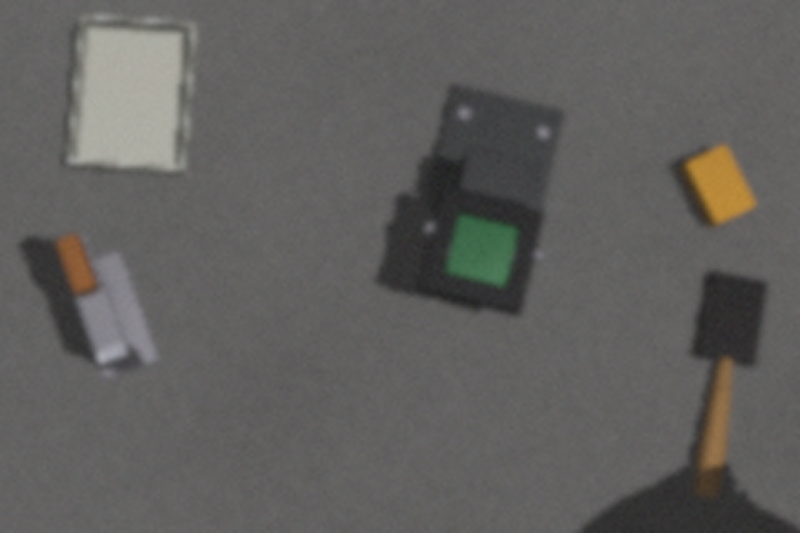

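View pics/b.png

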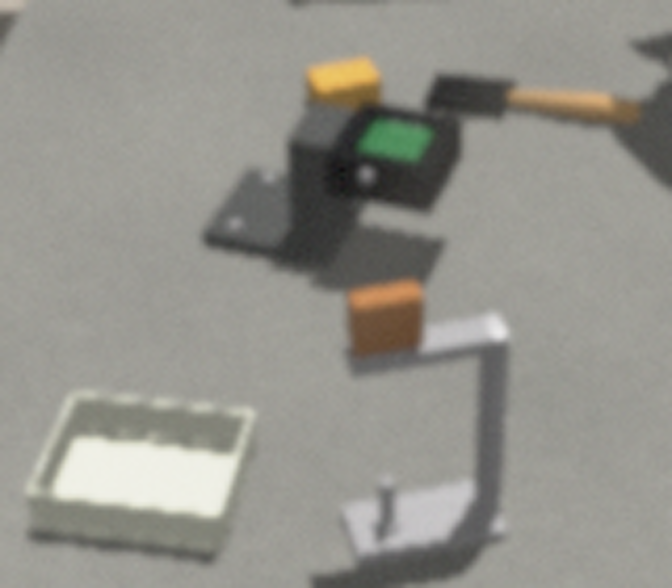

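Top view: dish top left, the ejector (orange handle at about crop 75,265) opening up-left, the mould with green glass at about crop 482,250 and its foot plate behind it, yawed slightly negative, and the brass block and paddle to the right. The side view agrees. Next I fit the poses.

```bash
cat >> h.py <<'E'
from scipy.optimize import minimize
def box(x0,x1,y0,y1,z0,z1): return np.array([[x,y,z] for x in(x0,x1) for y in(y0,y1) for z in(z0,z1)],float)
def place(B,p): 
    c,s=np.cos(p[2]),np.sin(p[2]); dz=p[3] if len(p)>3 else 0
    return B@np.array([[c,s,0],[-s,c,0],[0,0,1]])+[p[0],p[1],dz]
S=6
def render(c,boxes,p):
    m=np.zeros((400*S,640*S),np.uint8)
    for B in boxes:
        h=cv2.convexHull(((proj(c,place(B,p))+.5)*S*16).astype(np.float32)).astype(np.int32); cv2.fillConvexPoly(m,h,255,shift=4)
    return cv2.resize(m,(640,400),interpolation=cv2.INTER_AREA)/255.
def fit(cs,masks,boxes,p0,free=3):
    soft=[cv2.GaussianBlur(m.astype(float),(0,0),.7) for m in masks]
    def f(q):
        p=np.r_[q,p0[len(q):]]
        return sum(((cv2.GaussianBlur(render(c,boxes,p),(0,0),.7)-m)**2).sum()/m.sum() for c,m in zip(cs,soft))
    q=np.array(p0[:free],float); d=np.diag([.008,.008,.12,.01][:free])
    for _ in range(2): r=minimize(f,q,method="Nelder-Mead",options=dict(initial_simplex=np.vstack([q,q+d]),xatol=2e-4,fatol=1e-4,maxiter=150)); q=r.x
    return q,r.fun
def orange(c,near,r):
    h=cv2.cvtColor(c[0],cv2.COLOR_RGB2HSV).astype(int); m=(h[...,0]>=4)&(h[...,0]<=16)&(h[...,1]>110)
    yy,xx=np.mgrid[:400,:640]; return m&(np.hypot(xx-near[0],yy-near[1])<r)
def green(c):
    h=cv2.cvtColor(c[0],cv2.COLOR_RGB2HSV).astype(int); return (h[...,0]>40)&(h[...,0]<85)&(h[...,1]>80)
HAND=[box(-.022,.022,-.009,.009,.162,.202)]
EJ=HAND+[box(-.075,.025,-.025,.025,0,.008),box(-.075,-.063,-.012,.012,0,.162),box(-.075,.022,-.012,.012,.15,.162),box(-.005,.005,-.005,.005,.008,.048)]
ST=[box(-.042,.042,-.042,.042,.068,.104),box(.044,.08,-.03,.03,0,.104),box(.04,.15,-.05,.05,0,.012)]
GT=[box(-.025,.025,-.025,.025,.0999,.1)]
E
python3 - <<'E'
from h import *
t=cam("top"); s=cam("side"); cs=[t,s]
m=[outline_of(n,"ejector")[0]["mask"] for n in("top","side")]
e0=[.52,.12,.4]
for nm,c,mm in(("both",cs,m),("top",[t],m[:1]),("side",[s],m[1:])): print("ej",nm,fit(c,mm,EJ,e0))
ho=[orange(t,(253,209),25),orange(s,(333,215),25)]; print([x.sum() for x in ho])
for nm,c,mm in(("both",cs,ho),("top",[t],ho[:1]),("side",[s],ho[1:])): print("hand",nm,fit(c,mm,HAND,e0))
g=[green(t),green(s)]; print([x.sum() for x in g])
for nm,c,mm in(("both",cs,g),("top",[t],g[:1]),("side",[s],g[1:])): print("glass",nm,fit(c,mm,GT,[.58,-.18,-.2]))
m=[outline_of(n,"mould")[0]["mask"] for n in("top","side")]
for nm,c,mm in(("both",cs,m),("top",[t],m[:1]),("side",[s],m[1:])): print("st",nm,fit(c,mm,ST,[.58,-.18,-.2]))
E
```

```text
ej both (array([0.55883747, 0.13674473, 0.34528524]), np.float64(0.031281921464937135))
ej top (array([0.56028212, 0.13700422, 0.3601084 ]), np.float64(0.01112070761214685))
ej side (array([0.55829036, 0.13744039, 0.34965322]), np.float64(0.013341382374624363))
[np.int64(116), np.int64(210)]
hand both (array([0.5594554 , 0.13674825, 0.42727269]), np.float64(0.4876566174513081))
hand top (array([0.56053772, 0.13748339, 0.4268665 ]), np.float64(0.14333050535369163))
hand side (array([0.5587401 , 0.13126048, 0.09815718]), np.float64(0.2327936267267848))
[np.int64(349), np.int64(311)]
glass both (array([ 0.58574224, -0.18253845, -0.22562766]), np.float64(0.5156850871023987))
glass top (array([ 0.58597469, -0.18237055, -0.22180178]), np.float64(0.013366005730109206))
glass side (array([ 0.58513576, -0.18370895, -0.24141839]), np.float64(0.49875187051190917))
st both (array([ 0.58450215, -0.18078561, -0.23647021]), np.float64(0.2847390838633334))
st top (array([ 0.58476768, -0.18107281, -0.22931529]), np.float64(0.20254856553491354))
st side (array([ 0.58384161, -0.18103757, -0.24153315]), np.float64(0.08011225909829191))
```

>>> move_arm(
  series=[
    [1.7,4.3,0.6,0,0,-1],
    [1.7,4.3,0.6,0,0,-1],
    [1.7,4.3,0.6,0,0,-1],
    [1.7,4.3,0.6,0,0,-1],
    [1.7,4.3,0.6,0,0,-1],
    [1.7,4.3,0.6,0,0,-1],
    [1.7,4.3,0.6,0,0,-0.6],
    [1.7,4.3,0.3,0,0,0],
  ],
  grip=1,
  force=50,
)

```text
clock: 2.1
position: [0.4184, -0.2122, 0.2916]
ee_rot: [3.092, 0.55, 0.002]
force: [1.8, -1.8, -0.0]
width: 1.001
```

>>> move_arm(
  series=[
    [1.7,4.3,0,0,0,0],
    [1.7,4.3,0,0,0,0],
    [1.7,4.3,0,0,0,0],
    [1.7,4.3,0,0,0,0],
    [1.7,4.3,0,0,0,0],
    [1.7,4.3,0,0,0,0],
    [1.7,4.3,0,0,0,0],
    [1.7,4.3,0,0,0,0],
  ],
)

```text
clock: 2.9
position: [0.5543, 0.1318, 0.2909]
ee_rot: [3.093, 0.55, 0.001]
force: [0.4, -0.9, 0.2]
width: 1.0
```

>>> move_arm(
  series=[
    [0,0,0,0,0,0],
    [0,0,0,0,0,0],
  ],
)

```text
clock: 3.1
position: [0.5537, 0.1314, 0.2904]
ee_rot: [-3.092, -0.555, 0.001]
force: [-0.6, -0.8, 0.7]
width: 1.0
```

>>> move_arm(
  series=[
    [0.55,0.55,-1,0,0,0],
    [0,0,-2.5,0,0,0],
    [0,0,-2.5,0,0,0],
    [0,0,-2.5,0,0,0],
    [0,0,-1.3,0,0,0],
    [0,0,-0.5,0,0,0],
    [0,0,0,0,0,0],
  ],
)

```text
clock: 3.8
position: [0.5593, 0.1351, 0.1876]
ee_rot: [3.093, 0.55, -0.001]
force: [0.6, 0.6, 0.4]
width: 1.003
```

>>> move_arm(
  series=[
    [0,0,0,0,0,0],
    [0,0,0,0,0,0],
    [0,0,0,0,0,0],
    [0,0,0,0,0,0],
    [0,0,0,0,0,0],
    [0,0,0,0,0,0],
  ],
  grip=0,
  force=50,
)

```text
clock: 4.4
position: [0.5593, 0.1356, 0.1878]
ee_rot: [3.093, 0.551, 0.0]
force: [-0.3, -0.2, 0.5]
width: 0.526
```

>>> move_arm(
  series=[
    [0,0,0,0,0,0],
    [0,0,0,0,0,0],
    [0,0,0,0,0,0],
    [0,0,0,0,0,0],
    [0,0,0,0,0,0],
    [0,0,0,0,0,0],
    [0,0,0,0,0,0],
  ],
)

```text
clock: 5.1
position: [0.5593, 0.1357, 0.1877]
ee_rot: [-3.093, -0.551, 0.0]
force: [0.6, 0.4, -0.2]
width: 0.194
```

>>> move_arm(
  series=[
    [0,0,0.6,0,0,0],
    [0,0,0.6,0,0,0],
    [-0.7,-2,0,0,0,-2],
    [-0.7,-2,0,0,0,-2.5],
    [-0.8,-2.2,0,0,0,-2.5],
    [-0.8,-2.2,0,0,0,-2.5],
    [-0.8,-2.2,0,0,0,-2.5],
    [-0.8,-2.2,0,0,0,-2.5],
  ],
)

```text
clock: 5.9
position: [0.5121, 0.0052, 0.1998]
ee_rot: [3.137, 0.149, -0.001]
force: [1.4, 0.2, -4.2]
width: 0.193
```

>>> move_arm(
  series=[
    [-0.8,-2.2,0,0,0,-2.5],
    [-0.8,-2.2,0,0,0,-2.5],
    [-0.8,-2.2,0,0,0,-2.5],
    [-0.8,-2.2,0,0,0,-2.5],
    [-0.8,-2.2,0,0,0,-2.5],
    [-0.8,-2.2,0,0,0,-2.5],
    [-0.5,-2.8,0,0,0,-2.4],
    [0,0,0,0,0,-1.5],
  ],
)

```text
clock: 6.7
position: [0.4579, -0.1577, 0.1998]
ee_rot: [3.116, -0.377, -0.001]
force: [-0.4, -0.8, -3.2]
width: 0.191
```

>>> move_arm(
  series=[
    [0,0,0,0,0,0],
    [0,0,0,0,0,0],
  ],
)

```text
clock: 6.9
position: [0.4599, -0.1521, 0.1998]
ee_rot: [-3.121, 0.361, 0.0]
force: [0.2, 0.4, -4.9]
width: 0.193
```

```bash
cat > e.py <<'E'
from h import *
import sys
t=cam("top"); s=cam("side"); ob=monitor.observe(); p=ob["position"]; print(p,ob["ee_rot"],ob["force"],ob["ft_torque"])
a=2*np.arctan2(ob["ee_rot"][1],ob["ee_rot"][0]); a=(a+np.pi/2)%np.pi-np.pi/2; print("yaw",a)
h=p[2]-.1877
for n,c in(("top",t),("side",s)):
    for o in outline_of(n,"ejector")[:1]: print(n,o["p"],o["rect"],fit([c],[o["mask"]],EJ[1:],[p[0],p[1],a,h],2))
save(s,sys.argv[1],(220,100,200,150),4)
E
python3 e.py s1.png
```

```text
[ 0.46025139 -0.15169011  0.19977442] [-3.12072450e+00  3.59005667e-01  6.03361619e-05] [-0.25448383  0.22499351 -4.2141468 ] [ 0.04342331 -0.02288009  0.05510962]
yaw -0.22907144081159725
side 0.87 [362.4, 156.3, 36.1, 55.3] (array([ 0.45879481, -0.15036275]), np.float64(0.0842719241041973))
```

View pics/s1.png

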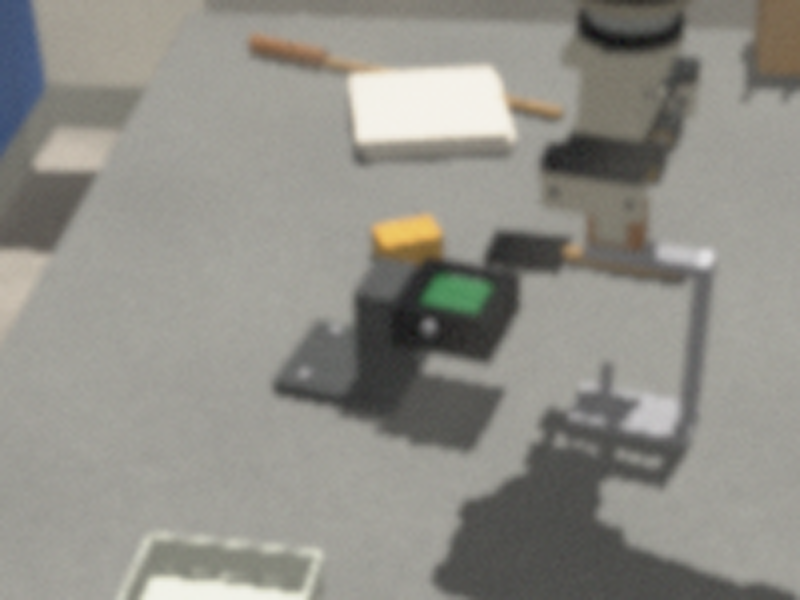

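>>> move_arm(
  series=[
    [1.7,-0.4,0,0,0,0],
    [1.7,-0.4,0,0,0,0],
    [1.7,-0.4,0,0,0,0],
    [1.7,-0.4,0,0,0,0],
    [1.7,-0.4,0,0,0,0],
    [1.7,-0.4,0,0,0,0],
    [1.7,-0.4,0,0,0,0],
    [0.65,-0.25,0,0,0,0],
  ],
)

```text
clock: 7.9
position: [0.5872, -0.1824, 0.1994]
ee_rot: [-3.121, 0.359, -0.001]
force: [0.0, 0.2, -3.8]
width: 0.193
```

>>> move_arm(
  series=[
    [0,0,0.2,0,0,0],
    [0,0,0.2,0,0,0],
    [0,0,0.2,0,0,0],
  ],
)

```text
clock: 8.2
position: [0.585, -0.1827, 0.206]
ee_rot: [3.121, -0.361, -0.001]
force: [-0.4, -0.1, -3.1]
width: 0.194
```

```bash
python3 e.py s2.png
```

```text
[ 0.58548274 -0.18279913  0.20636334] [ 3.12062824e+00 -3.61039049e-01  8.46235270e-04] [ 0.65175527  0.36379451 -4.18030992] [ 0.03696619 -0.12174084 -0.00466295]
yaw -0.2303645156883407
top 0.78 [358.6, 215.4, 15.7, 19.5] (array([ 0.53601702, -0.16161008]), np.float64(2.003712400950465))
side 0.64 [325.3, 142.1, 32.4, 60.6] (array([ 0.58444635, -0.18059397]), np.float64(0.18996928064951973))
```

View pics/s2.png

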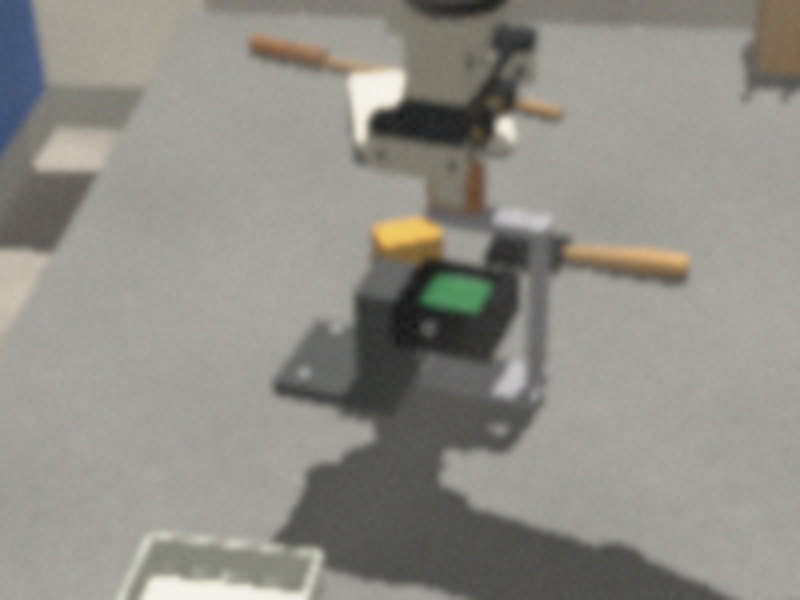

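The ejector is under the mould, with the spine at crop (540,300) clear of the mould's front. The side-camera fit matches the TCP to about 2 mm. Now I feel upward.

>>> move_arm(
  series=[
    [0,0,0.1,0,0,0],
    [0,0,0.05,0,0,0],
    [0,0,0.05,0,0,0],
  ],
)

```text
clock: 8.7
position: [0.5858, -0.1829, 0.2078]
ee_rot: [3.121, -0.361, -0.0]
force: [0.4, -0.3, -5.7]
width: 0.195
```

>>> move_arm(
  series=[
    [0,0,0.05,0,0,0],
    [0,0,0,0,0,0],
  ],
)

```text
clock: 8.9
position: [0.5857, -0.1828, 0.2079]
ee_rot: [-3.121, 0.361, 0.001]
force: [0.9, -0.3, -7.1]
width: 0.194
```

>>> move_arm(
  series=[
    [0.02,0.1,0,0,0,0],
    [0.02,0.1,0,0,0,0],
  ],
)

```text
clock: 9.1
position: [0.5858, -0.1816, 0.2079]
ee_rot: [3.12, -0.362, -0.001]
force: [-0.2, -1.6, -7.5]
width: 0.197
```

>>> move_arm(
  series=[
    [0.03,0.1,0,0,0,0],
    [0.02,0.1,0,0,0,0],
  ],
)

```text
clock: 9.3
position: [0.5862, -0.1793, 0.2078]
ee_rot: [3.12, -0.362, -0.002]
force: [-1.0, -2.9, -10.5]
width: 0.193
```

>>> move_arm(
  series=[
    [0.02,0.1,-0.02,0,0,0],
    [0.02,0.1,0,0,0,0],
  ],
)

```text
clock: 9.5
position: [0.5868, -0.1769, 0.2078]
ee_rot: [3.121, -0.361, -0.001]
force: [-1.7, -2.8, -10.1]
width: 0.193
```

>>> move_arm(
  series=[
    [0.03,0.1,0,0,0,0],
    [0.02,0.1,0,0,0,0],
  ],
)

```text
clock: 9.7
position: [0.5874, -0.175, 0.2078]
ee_rot: [3.12, -0.361, -0.001]
force: [-0.7, -3.1, -10.0]
width: 0.196
```

>>> move_arm(
  series=[
    [0.02,0.1,0,0,0,0],
    [0.02,0.1,0,0,0,0],
    [0,0,0,0,0,0],
  ],
)

```text
clock: 10.0
position: [0.5879, -0.1728, 0.2078]
ee_rot: [3.121, -0.361, -0.001]
force: [0.0, -4.6, -12.3]
width: 0.196
```

>>> move_arm(
  series=[
    [0,0,-0.25,0,0,0],
    [-0.13,-0.55,0,0,0,0],
    [-0.13,-0.55,0,0,0,0],
    [0,0,0,0,0,0],
    [0,0,0.1,0,0,0],
    [0,0,0.1,0,0,0],
    [0,0,0,0,0,0],
  ],
)

```text
clock: 10.7
position: [0.5855, -0.1836, 0.2077]
ee_rot: [-3.121, 0.361, -0.0]
force: [-1.0, 0.4, -3.8]
width: 0.196
```

>>> move_arm(
  series=[
    [-0.02,-0.1,0,0,0,0],
    [-0.02,-0.1,0,0,0,0],
  ],
)

```text
clock: 10.9
position: [0.5851, -0.1858, 0.2076]
ee_rot: [3.121, -0.361, 0.0]
force: [-0.3, -0.8, -3.3]
width: 0.192
```

>>> move_arm(
  series=[
    [-0.02,-0.1,0,0,0,0],
    [-0.03,-0.1,0,0,0,0],
  ],
)

```text
clock: 11.1
position: [0.5845, -0.188, 0.2075]
ee_rot: [3.121, -0.361, -0.0]
force: [0.2, -0.7, -3.6]
width: 0.193
```

>>> move_arm(
  series=[
    [0,0,0.05,0,0,0],
    [0,0,0.03,0,0,0],
    [0,0,0,0,0,0],
  ],
)

```text
clock: 11.4
position: [0.5846, -0.1878, 0.2084]
ee_rot: [-3.121, 0.361, -0.0]
force: [-1.2, 0.4, -4.1]
width: 0.193
```

>>> move_arm(
  series=[
    [0,0,0.06,0,0,0],
    [0,0,0.06,0,0,0],
    [0,0,0,0,0,0],
  ],
)

```text
clock: 11.7
position: [0.5846, -0.1879, 0.2097]
ee_rot: [3.121, -0.361, 0.0]
force: [-0.2, 0.2, -3.7]
width: 0.196
```

The tip is 2 mm above the underside with no contact, so it is in the hole. I rise a bit more and find the hole's walls to centre the rod.

>>> move_arm(
  series=[
    [0,0,0.1,0,0,0],
    [0,0,0.1,0,0,0],
    [0,0,0,0,0,0],
  ],
)

```text
clock: 12.0
position: [0.5846, -0.1879, 0.2117]
ee_rot: [3.121, -0.361, 0.0]
force: [-1.5, 0.1, -4.1]
width: 0.196
```

>>> move_arm(
  series=[
    [-0.02,-0.1,0,0,0,0],
    [0,0,0,0,0,0],
  ],
)

```text
clock: 12.2
position: [0.5845, -0.1885, 0.2116]
ee_rot: [-3.12, 0.361, -0.0]
force: [0.1, 1.8, -3.0]
width: 0.193
```

>>> move_arm(
  series=[
    [-0.02,-0.1,0,0,0,0],
    [0,0,0,0,0,0],
  ],
)

```text
clock: 12.4
position: [0.5844, -0.189, 0.2116]
ee_rot: [-3.12, 0.36, -0.0]
force: [0.9, 3.9, -2.1]
width: 0.196
```

>>> move_arm(
  series=[
    [0.04,0.15,0,0,0,0],
    [0.03,0.15,0,0,0,0],
    [0,0,0,0,0,0],
    [0,0,0.2,0,0,0],
    [0,0,0.2,0,0,0],
    [0,0,0,0,0,0],
  ],
)

```text
clock: 13.0
position: [0.5849, -0.1872, 0.216]
ee_rot: [3.12, -0.362, 0.001]
force: [0.1, -0.8, -4.4]
width: 0.191
```

>>> move_arm(
  series=[
    [0,0,0.1,0,0,0],
    [0,0,0.1,0,0,0],
    [0,0,0,0,0,0],
  ],
)

```text
clock: 13.3
position: [0.5848, -0.1869, 0.2176]
ee_rot: [3.121, -0.361, 0.0]
force: [-1.5, -0.3, -4.2]
width: 0.189
```

>>> move_arm(
  series=[
    [0,0,0.1,0,0,0],
    [0,0,0,0,0,0],
  ],
)

```text
clock: 13.5
position: [0.5846, -0.1868, 0.2179]
ee_rot: [-3.121, 0.361, 0.001]
force: [0.7, -0.6, -10.0]
width: 0.193
```

The glass is in contact at z≈0.218, 10 mm above the underside as expected. I push up 14 mm slowly.

>>> move_arm(
  series=[
    [0,0,0.1,0,0,0],
    [0,0,0.1,0,0,0],
    [0,0,0.1,0,0,0],
    [0,0,0.1,0,0,0],
    [0,0,0,0,0,0],
  ],
)

```text
clock: 14.0
position: [0.5844, -0.1868, 0.2224]
ee_rot: [-3.121, 0.361, 0.001]
force: [-1.2, 0.1, -12.6]
width: 0.191
```

>>> move_arm(
  series=[
    [0,0,0.1,0,0,0],
    [0,0,0.1,0,0,0],
    [0,0,0.1,0,0,0],
    [0,0,0.1,0,0,0],
    [0,0,0,0,0,0],
  ],
)

```text
clock: 14.5
position: [0.5847, -0.1869, 0.2267]
ee_rot: [3.121, -0.361, -0.0]
force: [-0.4, -0.0, -12.0]
width: 0.195
```

>>> move_arm(
  series=[
    [0,0,0.1,0,0,0],
    [0,0,0.1,0,0,0],
    [0,0,0.1,0,0,0],
    [0,0,0,0,0,0],
  ],
)

```text
clock: 14.9
position: [0.5849, -0.1869, 0.2298]
ee_rot: [3.121, -0.361, 0.0]
force: [-0.6, 0.6, -11.4]
width: 0.195
```

>>> move_arm(
  series=[
    [0,0,0.1,0,0,0],
    [0,0,0.1,0,0,0],
    [0,0,0,0,0,0],
  ],
)

```text
clock: 15.2
position: [0.5849, -0.1869, 0.2318]
ee_rot: [3.121, -0.361, 0.0]
force: [-0.2, 0.3, -11.4]
width: 0.195
```

Run:
```python
from h import *
s=cam("side"); save(s,"s3.png",(270,130,120,100),6)
h=cv2.cvtColor(s[0],cv2.COLOR_RGB2HSV); 
print(monitor.observe()["position"])
yy,xx=np.nonzero(green(s)); print(len(xx),xx.min(),xx.max(),yy.min(),yy.max())
for z in(.106,.11,.114,.118): print(z,proj(s,place(box(-.025,.025,-.025,.025,z,z)[::2],[.5853,-.182,-.229])).round(1).tolist())
```

```text
[ 0.58489841 -0.18687216  0.23175084]
355 324 511 127 177
0.106 [[342.7, 169.0], [337.9, 177.0], [328.3, 166.4], [323.2, 174.3]]
0.11 [[342.8, 168.0], [338.0, 176.0], [328.3, 165.4], [323.2, 173.2]]
0.114 [[342.8, 166.9], [338.0, 174.9], [328.3, 164.3], [323.1, 172.2]]
0.118 [[342.8, 165.9], [338.0, 173.9], [328.3, 163.3], [323.1, 171.1]]
```

View pics/s3.png

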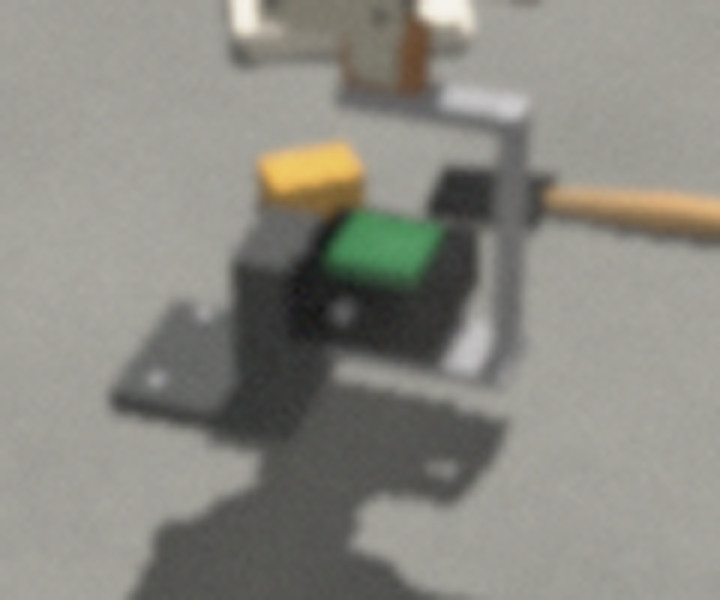

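The glass's top face now stands above the rim, with its far edge at row ≈165, as predicted for z = 0.114. I lower straight down and draw out.

>>> move_arm(
  series=[
    [0,0,-0.3,0,0,0],
    [0,0,-0.4,0,0,0],
    [0,0,-0.5,0,0,0],
    [0,0,-0.5,0,0,0],
    [0,0,-0.5,0,0,0],
    [0,0,-0.5,0,0,0],
    [0,0,-0.5,0,0,0],
    [0,0,0,0,0,0],
  ],
)

```text
clock: 16.05
position: [0.5844, -0.1868, 0.1986]
ee_rot: [-3.121, 0.361, 0.002]
force: [-0.5, -0.1, -4.5]
width: 0.193
```

>>> move_arm(
  series=[
    [-1.2,0.3,0,0,0,0],
    [-1.7,0.4,0,0,0,0],
    [-1.7,0.4,0,0,0,0],
    [-1.7,0.4,0,0,0,0],
    [-1.7,0.4,0,0,0,0],
    [-1.7,0.4,0,0,0,0],
    [-1.7,0.4,0,0,0,0],
    [-1.2,0.3,0,0,0,0],
  ],
)

```text
clock: 16.85
position: [0.4578, -0.1567, 0.1998]
ee_rot: [3.121, -0.361, 0.0]
force: [0.2, -0.0, -4.1]
width: 0.195
```

>>> move_arm(
  series=[
    [0.5,2.6,0,0,0,1.5],
    [0.8,2.4,0,0,0,2.5],
    [0.8,2.4,0,0,0,2.5],
    [0.8,2.4,0,0,0,2.5],
    [0.8,2.4,0,0,0,2.5],
    [0.8,2.4,0,0,0,2.5],
    [0.8,2.2,0,0,0,2.5],
    [0.8,2.2,0,0,0,2.5],
  ],
)

```text
clock: 17.65
position: [0.5203, 0.0341, 0.1998]
ee_rot: [-3.137, -0.162, -0.001]
force: [1.2, -0.4, -4.0]
width: 0.194
```

>>> move_arm(
  series=[
    [0.8,2.2,0,0,0,2.5],
    [0.8,2.2,0,0,0,2.5],
    [0.8,2.2,0,0,0,2.5],
    [0.8,2.0,0,0,0,2.5],
    [0.7,1.5,0,0,0,2.3],
    [0,0,0,0,0,1.5],
    [0,0,0,0,0,0],
    [0,0,0,0,0,0],
  ],
)

```text
clock: 18.45
position: [0.5587, 0.133, 0.1993]
ee_rot: [3.095, 0.532, -0.001]
force: [0.1, 0.4, -4.0]
width: 0.193
```

>>> move_arm(
  series=[
    [0,0,-0.3,0,0,0],
    [0,0,-0.3,0,0,0],
    [0,0,-0.3,0,0,0],
    [0,0,-0.1,0,0,0],
    [0,0,-0.1,0,0,0],
    [0,0,0,0,0,0],
  ],
)

```text
clock: 19.05
position: [0.5587, 0.1341, 0.1884]
ee_rot: [3.096, 0.535, -0.0]
force: [0.4, 0.2, -4.8]
width: 0.193
```

>>> move_arm(
  series=[
    [0,0,-0.05,0,0,0],
    [0,0,0,0,0,0],
  ],
)

```text
clock: 19.25
position: [0.5589, 0.1342, 0.1881]
ee_rot: [3.096, 0.535, 0.0]
force: [-0.5, 0.1, -4.0]
width: 0.192
```

>>> move_arm(
  series=[
    [0,0,-0.05,0,0,0],
    [0,0,-0.03,0,0,0],
    [0,0,0,0,0,0],
  ],
)

```text
clock: 19.55
position: [0.5591, 0.1343, 0.1877]
ee_rot: [-3.096, -0.535, -0.001]
force: [-0.7, -0.6, -0.3]
width: 0.197
```

The foot is on the bench and the weight has come off the wrist. I release and retreat.

>>> move_arm(
  series=[
    [0,0,0,0,0,0],
    [0,0,0,0,0,0],
    [0,0,0,0,0,0],
    [0,0,0,0,0,0],
    [0,0,0,0,0,0],
    [0,0,0,0,0,0],
    [0,0,0,0,0,0],
    [0,0,0,0,0,0],
  ],
  grip=0.8,
)

```text
clock: 20.35
position: [0.5588, 0.1341, 0.1872]
ee_rot: [3.096, 0.535, -0.0]
force: [0.3, 0.7, 0.6]
width: 0.791
```

>>> move_arm(
  series=[
    [0,0,0.5,0,0,0],
    [0,0,1.5,0,0,0],
    [0,0,2.5,0,0,0],
    [0,0,3,0,0,0],
    [0,0,3,0,0,0],
    [-3,0,2,0,0,0],
    [-4,0,0,0,0,0],
    [-4,0,0,0,0,0],
  ],
)

```text
clock: 21.15
position: [0.4479, 0.1344, 0.3131]
ee_rot: [-3.095, -0.534, -0.003]
force: [-0.6, 0.6, 0.2]
width: 0.8
```

Run:
```python
from h import *
t=cam("top"); s=cam("side"); save(s,"s4.png",(230,130,190,150),4)
print(monitor.observe()["position"])
m=[outline_of(n,"ejector")[0]["mask"] for n in("top","side")]
print("ej side",fit([s],m[1:],EJ,[.559,.135,.345]))
m=green(s)&(np.mgrid[:400,:640][0]>155)
for dz in(.01,.014,.018): print(dz,fit([s],[m],GT+[],[.5848,-.1825,-.229,dz],2))
m=green(t)
for n in("dish","holed_block","paddle","press_block"):
  for c,k in((t,"top"),(s,"side")):
    o=outline_of(k,n); print(n,k,o and [(round(q["p"],2),q["rect"]) for q in o[:2]])
```

```text
[0.44441422 0.13459364 0.31299362]
ej side (array([0.55750622, 0.13651036, 0.36440419]), np.float64(0.032955383602109305))
0.01 (array([ 0.58547419, -0.1812422 ]), np.float64(0.03790427537875226))
0.014 (array([ 0.58465095, -0.17464774]), np.float64(0.0339931788564166))
0.018 (array([ 0.58387848, -0.16857062]), np.float64(0.03138624224743722))
dish top [(0.73, [252.9, 138.3, 36.0, 45.8])]
dish side [(0.91, [244.7, 231.9, 57.1, 38.7]), (0.35, [308.6, 156.1, 20.1, 12.3])]
holed_block top [(0.77, [141.2, 181.5, 16.2, 41.4])]
holed_block side [(0.93, [273.7, 359.1, 51.7, 27.5])]
paddle top [(0.77, [434.8, 209.7, 21.5, 70.5]), (0.73, [352.9, 152.2, 48.3, 67.5])]
paddle side [(0.66, [343.0, 159.0, 26.4, 4.5])]
press_block top [(0.66, [436.4, 174.5, 18.9, 25.2])]
press_block side [(0.47, [309.2, 155.9, 20.8, 14.8])]
```

View pics/s4.png

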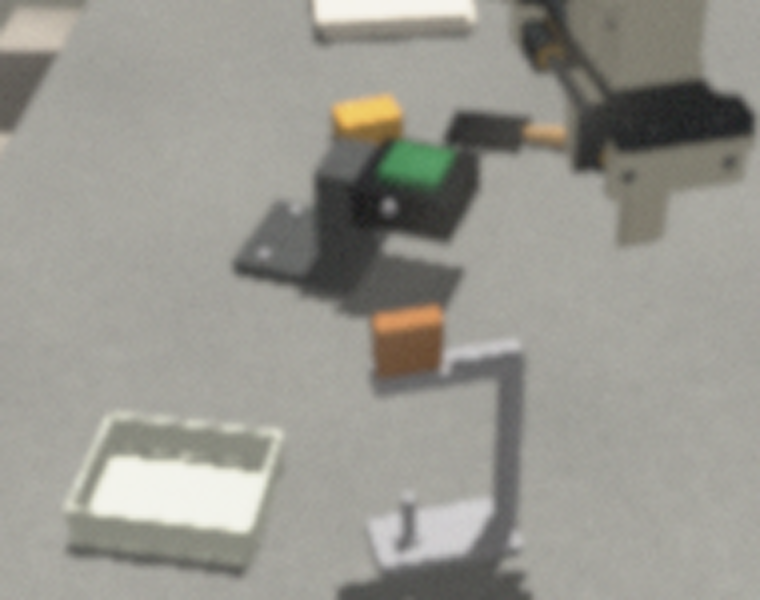

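The ejector stands upright with the gripper clear of it, and the glass is still in the mould. I'll do one height check that includes the glass's visible side face, then use the result before handing in.

Run:
```python
from h import *
t=cam("top");s=cam("side")
for k,c in(("top",t),("side",s)):
    m=green(c); m[:155]=0; m[:,:300]=0; m[:,420:]=0
    sm=cv2.GaussianBlur(m.astype(float),(0,0),.7)
    print(k,m.sum(),[(z,round(min(((cv2.GaussianBlur(render(c,[box(-.025,.025,-.025,.025,.104,z)],[.5855+dx,-.182+dy,-.228]),(0,0),.7)-sm)**2).sum()/m.sum() for dx in(-.001,0,.001) for dy in(-.001,0,.001)),4)) for z in np.arange(.106,.1221,.002).round(3)])
```

```text
top 350 [(np.float64(0.106), np.float64(0.008)), (np.float64(0.108), np.float64(0.0089)), (np.float64(0.11), np.float64(0.01)), (np.float64(0.112), np.float64(0.0112)), (np.float64(0.114), np.float64(0.013)), (np.float64(0.116), np.float64(0.0147)), (np.float64(0.118), np.float64(0.0166)), (np.float64(0.12), np.float64(0.0196)), (np.float64(0.122), np.float64(0.0238))]
side 157 [(np.float64(0.106), np.float64(0.1025)), (np.float64(0.108), np.float64(0.0628)), (np.float64(0.11), np.float64(0.0394)), (np.float64(0.112), np.float64(0.0364)), (np.float64(0.114), np.float64(0.0535)), (np.float64(0.116), np.float64(0.0842)), (np.float64(0.118), np.float64(0.1278)), (np.float64(0.12), np.float64(0.178)), (np.float64(0.122), np.float64(0.2335))]
```

```bash
python3 -c "
from cell import workorder; print(workorder.sign_off())"
```

```text
the job is handed in; nothing more can be done
None
```

The glass is pushed up to about 10 mm proud and still held in the mould. The ejector is back upright on the bench, within about 2 mm of where it started. I handed the job in at about 21 s of the 72 s allowed.

- **Finding the hole:** I felt along the underside with the rod. I slid the wrong way first, at no more than about 8 N. The hole was about 5 mm to the right of the middle, and I centred the rod in y only.
- **Pushing the glass:** The rod met the glass 10 mm above the underside, as expected. I then pushed straight up 14 mm against a steady 8 N or so.
- **Withdrawing:** I lowered the rod, drew the ejector out to the front and set it down. The foot met the bench at the same gripper height as at the grasp, so the handle had not slipped.

**Last checks:**
- **Glass height:** The arm's own readings put the glass top 10.1 mm above the rim. The side camera suggested about 7 to 8 mm, which is within its calibration of about 2 mm and pixel size. The top camera can't judge height. I trusted the arm's figure because it agreed at both contacts.
- **Everything else:** The bystanders looked unmoved in the last pictures, though the paddle was partly hidden by the arm in the side view. The gripper was open and touching nothing.

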